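# Seat the tall battery module in the test dock

### The arm

A 6-joint arm with a two-finger parallel gripper is mounted at the origin on the work surface. World frame = base frame: x ahead of the robot, y to its left, z up, the work surface at z = 0. Lengths are in m, angles in degrees, forces in N, time in s.
With the tool pointing down it reaches from about 0.35 to 0.875 m from the base axis. Payload 4.2 kg.
Tool frame: the origin (TCP) lies midway between the tips of the shut fingers; the grasp point (between the pads) lies 19 mm behind it; y points along the fingers, z is the direction in which the jaws open and shut, and the axes are right-handed (so a half turn about y gives the same grasp; the last joint's range is limited). The gripper opens to 87 mm and grips with 3 to 60 N. Pads are 19 mm wide; open, the fingers measure 117 mm over their backs; the gripper's body (75 mm by 190 mm) begins 51 mm behind the grasp point.
Start: joints at [-58.178, 22.042, 0.453, 0, -68.411, -14.817], TCP at [0.183, -0.598, 0.223] pointing down, gripper open.
Joint ranges: [-179.83, 179.83], [-69.29, 118.12], [-61.27, 80.66], [-181.25, 117.63], [-171.15, -9.14], [-177.46, 177.46]. Speed limits (degrees/s): [159.86, 159.86, 180, 180, 180, 180].

### API

Orientations are given as [roll, pitch, yaw] about the fixed x, y, z axes, in that order (R = Rz(yaw) Ry(pitch) Rx(roll)).
In Python, from workcell import env gives the robot as it stands. The module is installed in compiled form; this text tells all that it offers. Calls block until the motion is done:
- env.goto(position, orientation): joint-space move of the TCP to a pose.
- env.move_straight(position, rotation=None, rate=0.15, force_limit=None): straight line of the TCP; rotation=None keeps the orientation; rate is the mean speed in m/s. With force_limit (N) it stops when the force on the tool has changed by that much, and returns True; else False.
- env.set_joints(angles): joint-space move.
- env.gripper_to(opening, grasp_force=None): opening from 0.0 (shut) to 1.0 (fully open); grasp_force is the grip in N (None keeps the last); returns when the fingers have stopped.
- env.dwell(seconds).
- env.inverse_kinematics(position, orientation): joint angles nearest the present ones, or None.
- env.read_state(): the state.
- env.grab_frame(name): name is "side" or "top" or "wrist"; returns a dict with "image" (480x640x3 uint8, blue, green, red), "fx", "fy", "cx", "cy" (pixels), "D" ([k1, k2, p1, p2, k3] as OpenCV has them; the pictures are not rectified), "position" and "orientation" of the camera in the world. Camera axes: x right, y up, looking along -z (the intrinsics and any distortion apply to the point x, -y, -z); pixel columns grow to the right and rows downward; lengths in m; the calibration is good to about 2 mm. A picture is of the moment at which its call begins. There is no depth.
A pose or a line that the arm cannot do raises env.Unreachable and nothing moves.
- env.close_job(): hands the job in, once; it reports no verdict.
Trained networks look in a picture, given as the dict that the camera call returned (one of the last four; its "shot" number tells which), for a name from the list of things; names that differ only in an ending like _2 or _b are one class to them, and where a whole thing is asked for, a point or a joint stands for the part that bears it (a point fixed in the world has none). Each returns a list of dicts, best first, with "score" (0 to 1); they miss things now and then, are a little off and sometimes report something else, mostly with a low value. They report only what shows in the picture. A call takes as long as a camera call. They do not tell look-alikes from the thing itself.
- env.search_frame(picture, thing): "xyz" ([x, y, z] in m, in world coordinates, good to about 4 mm: the middle of the surface that is visible of it).
- env.trace(picture, thing): "mask" (480x640 bool, what is visible of it).
The state is a dict: "clock": time; "joint_positions": joint angles; "qvel": joint speeds; "joint_torque": joint torques, N m; "position": TCP position; "tool_rot": TCP orientation; "force": force on the tool from outside, world axes, zero at the start; "wrist_torque": the same for the moment, N m; "opening": opening from 0.0 (shut) to 1.0 (fully open).
Only numpy, scipy, OpenCV 4.12 (cv2) and the standard library are available. Lean on these libraries where they do the work, as an engineer would, in place of code of your own. Each camera call takes 0.05 s, during which the arm holds its last target. There are 200 camera calls.

### The job

Take the taller of the two flat battery modules from its slanted stand and load it into the slot of the test dock: bring its lower edge into the flared mouth while the module still leans about as it did in the stand, then straighten it upright and lower it until it is fully home on the slot's floor. Keep hold of it until it is home, then let go and leave it standing there; do not disturb the shorter module, the bundle of cells or the roll of tape.

Things in the scene. Friction and masses are not known exactly. Their poses are not given: they have to be found in the camera images.
- tall_module_center (a point): centre of the tall module: flat grey battery slab, black top edge, brass contacts at its lower edge; 12 mm thick (its x), 100 wide (y), 130 tall (z, from lower to upper edge), 0.2 to 0.4 kg. Starts leaning 25 degrees from vertical, top away from the robot, in the left or right stand. Pinch it through its thickness, mid-width, in its upper half, gripper leaning too; draw it out along its slant.
- tall_module_foot (a point): middle of the tall module's lower edge face, same axes as its centre, 65 mm below it along its z.
- stand_a: fixed plywood stand of the tall module (the short one has its like). Origin on the table under the module's lower edge, which rests 22 mm up on a ledge square to the module; x points away from the robot. On the far side two ribs, 12 mm wide, 42 mm either side of the middle, back the module up to 85 mm from its lower edge, joined by a board up to 26 mm. The robot's side is open.
- dock_seat (a point): centre of the slot's floor, 10 mm above the table, in the fixed black dock (69 x 144 x 48 mm). x across the slot, away from the robot within 20 degrees; y along it; z up. Slot 120 mm long, 15 wide up to 22 above its floor, then both long sides flare (39 degrees from vertical) to a mouth 41 wide, 38 above its floor; ends upright. A module may lean either way over it.
- short_module_center (a point): centre of the short module, a bystander of the same make, 12 x 100 x 95 mm, axes likewise, leaning in the other stand. Leave it alone.
- cell_bundle: bystander: seven green round cells standing in a bundle 57 mm across, 65 mm high; origin under its centre. Leave it alone.
- tape_roll: bystander: roll of pale masking tape lying flat, 100 mm across, 25 mm high; origin under its centre. Leave it alone.
Things that resemble listed ones, but are neither listed nor needed, are in the scene too. What is shaped like the part that bears dock_seat but white is not meant. Leave any green look-alike of the part that bears tall_module_center alone.

How it is judged:
By the outcome, as a careful person would: the job done as asked, in the order asked, and still so for the second after the job is handed in, with the robot touching nothing.
It also fails if it takes over 42 s, if anything falls off the work surface, if the arm or the gripper's body presses on something with over 40 N, if the wrist force passes 120 N, or if a joint passes its speed limit or range.

## Working session

There is one attempt and no reset: what is moved stays moved. The work goes in short steps, each a Python script; the robot and the scene stay as the last script left them, time stands still between calls to the robot, and variables do not carry over. Pictures are saved under pics/ and viewed, about 8 in all and at most 12, crops included, and the job is handed in when it is done.

```bash
mkdir -p pics
cat > h.py <<'E'
import numpy as np, cv2
from scipy.spatial.transform import Rotation as Ro
from workcell import env
def RM(rpy): return Ro.from_euler('xyz',rpy,degrees=True).as_matrix()
def cam(f):
    K=np.array([[f['fx'],0,f['cx']],[0,f['fy'],f['cy']],[0,0,1.]])
    R=RM(f['orientation'])@np.diag([1,-1,-1]); return K,np.array(f['D'],float),R,np.array(f['position'],float)
def proj(f,P):
    K,D,R,t=cam(f); P=np.atleast_2d(P); r=R.T
    return cv2.projectPoints(P.astype(float),cv2.Rodrigues(r)[0],-r@t,K,D)[0].reshape(-1,2)
def ray(f,uv):
    K,D,R,t=cam(f); p=cv2.undistortPoints(np.array(uv,float).reshape(-1,1,2),K,D).reshape(-1,2)
    d=np.c_[p,np.ones(len(p))]@R.T; return t,d/np.linalg.norm(d,axis=1,keepdims=True)
def atz(f,uv,z):
    t,d=ray(f,uv); return t+d*((z-t[2])/d[:,2])[:,None]
E
python3 - <<'E'
from h import *
import pickle
F={}
for n in ("side","top","wrist"):
    f=env.grab_frame(n); F[n]=f; cv2.imwrite(f'pics/{n}0.png',f['image'])
    print(n,np.round(f['position'],3),np.round(f['orientation'],1),round(f['fx']),f['D'])
    for th in ("tall_module_center","stand_a","dock_seat","short_module_center","cell_bundle","tape_roll"):
        for r in env.search_frame(f,th)[:4]:
            print('  ',th,np.round(r['xyz'],3),round(r['score'],2),np.round(proj(f,r['xyz'])[0]))
pickle.dump(F,open('F0.pkl','wb'))
s=env.read_state();print(s['clock'],s['position'],s['tool_rot'],s['opening'],s['force'])
E
```

```text
side [0.119 0.986 0.69 ] [  57.1    1.  -154.2] 586 [-0.12640611  0.          0.          0.          0.        ]
   tall_module_center [0.422 0.489 0.012] 0.88 [287. 412.]
   tall_module_center [0.529 0.287 0.089] 0.87 [286. 278.]
   tall_module_center [ 0.515 -0.206  0.074] 0.6 [391. 171.]
   stand_a [0.503 0.32  0.007] 0.64 [292. 330.]
   dock_seat [0.597 0.042 0.039] 0.74 [313. 226.]
   dock_seat [0.31  0.215 0.039] 0.58 [419. 310.]
   short_module_center [ 0.518 -0.208  0.072] 0.6 [390. 171.]
   cell_bundle [ 0.74  -0.216  0.017] 0.48 [308. 173.]
   tape_roll [ 0.74  -0.218  0.017] 0.74 [308. 173.]
top [0.38  0.103 1.155] [  7.1   1.8 -90.3] 539 [-0.11004168  0.          0.          0.          0.        ]
   tall_module_center [0.424 0.48  0.014] 0.87 [168. 292.]
   tall_module_center [0.531 0.274 0.097] 0.68 [257. 236.]
   stand_a [0.496 0.27  0.012] 0.97 [265. 258.]
   dock_seat [0.314 0.198 0.045] 0.87 [297. 345.]
   dock_seat [0.608 0.039 0.045] 0.84 [373. 203.]
   dock_seat [0.736 0.192 0.071] 0.45 [299. 141.]
   short_module_center [ 0.52  -0.209  0.079] 0.9 [498. 241.]
   cell_bundle [0.737 0.191 0.068] 0.7 [300. 141.]
   tape_roll [ 0.74  -0.231  0.024] 0.63 [495. 144.]
wrist [ 0.106 -0.621  0.384] [-16.9  -0.  107. ] 337 [-0.00087975  0.          0.          0.          0.        ]
1.05 [ 0.18278073 -0.5976351   0.2225311 ] [-8.99965204e+01  9.31700757e-04  1.70058082e+01] 0.9979127061844228 [ 0.62151263  0.42446824 -0.1343288 ]
```

View pics/top0.png

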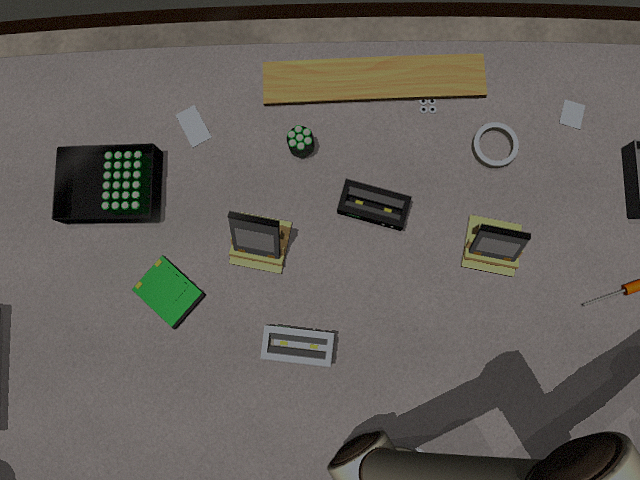

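View pics/side0.png

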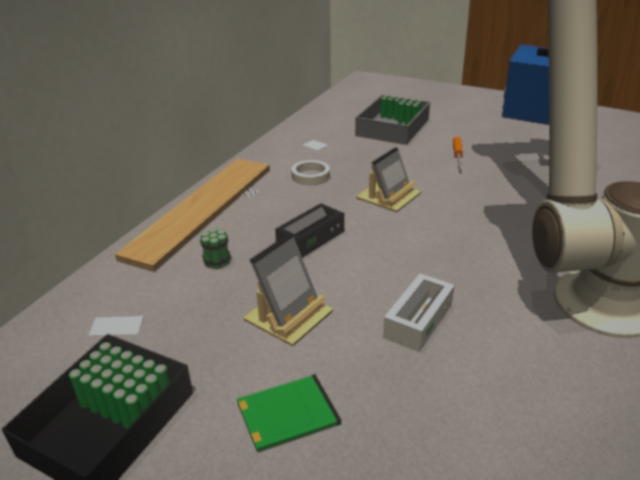

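The tall module is in the left stand, at about (257,236) in top and (286,278) in side. The black dock is at (373,203) in top, the white decoy at (297,345), and the green look-alike at (168,292). Next I'll take close wrist views.

Run:
```python
from h import *
import pickle
F=pickle.load(open('F0.pkl','rb'))
for i,(x,y) in enumerate(((.43,.02),(.40,.16),(.42,.30))):
    env.goto([x,y,.26],[-90,0,0]); env.dwell(.2)
    f=env.grab_frame("wrist"); F[f'w{i}']=f; cv2.imwrite(f'pics/w{i}.png',f['image'])
    print(np.round(f['position'],3),np.round(f['orientation'],1),env.read_state()['clock'])
    for th in ("tall_module_center","stand_a","dock_seat"):
        for r in env.search_frame(f,th)[:3]:
            print('  ',th,np.round(r['xyz'],3),round(r['score'],2),np.round(proj(f,r['xyz'])[0]))
pickle.dump(F,open('F0.pkl','wb'))
def crop(n,x0,y0,w,h,s): return cv2.resize(F[n]['image'][y0:y0+h,x0:x0+w],None,fx=s,fy=s,interpolation=cv2.INTER_CUBIC)
cv2.imwrite('pics/topc.png',crop('top',215,165,200,120,4))
```

```text
[0.35  0.02  0.422] [-16.9  -0.   89.9] 3.675
   tall_module_center [0.417 0.407 0.012] 0.81 [637. 197.]
   tall_module_center [0.514 0.27  0.044] 0.61 [526. 281.]
   stand_a [0.494 0.255 0.008] 0.79 [501. 256.]
   dock_seat [0.31  0.193 0.046] 0.84 [488. 100.]
   dock_seat [0.508 0.269 0.045] 0.72 [527. 277.]
   dock_seat [0.614 0.035 0.046] 0.61 [332. 354.]
[0.32  0.16  0.422] [-16.9  -0.   89.9] 4.7
   tall_module_center [0.419 0.477 0.01 ] 0.61 [574. 222.]
   tall_module_center [0.54  0.248 0.115] 0.57 [404. 357.]
   stand_a [0.493 0.27  0.007] 0.78 [403. 276.]
   dock_seat [0.623 0.061 0.048] 0.62 [246. 380.]
   dock_seat [0.312 0.197 0.047] 0.61 [356. 132.]
[0.34  0.299 0.422] [-16.9  -0.   89.9] 5.725
   tall_module_center [0.525 0.281 0.077] 0.93 [304. 310.]
   tall_module_center [0.418 0.478 0.014] 0.7 [465. 207.]
   stand_a [0.49  0.291 0.008] 0.56 [313. 260.]
   dock_seat [0.31  0.193 0.047] 0.58 [218. 111.]
```

View pics/w1.png

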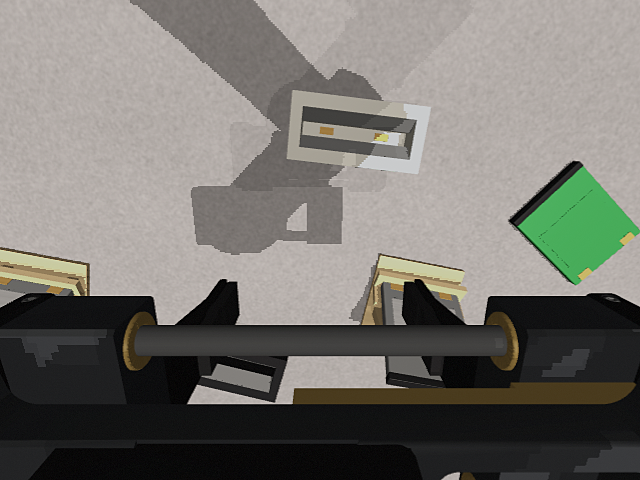

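View pics/topc.png

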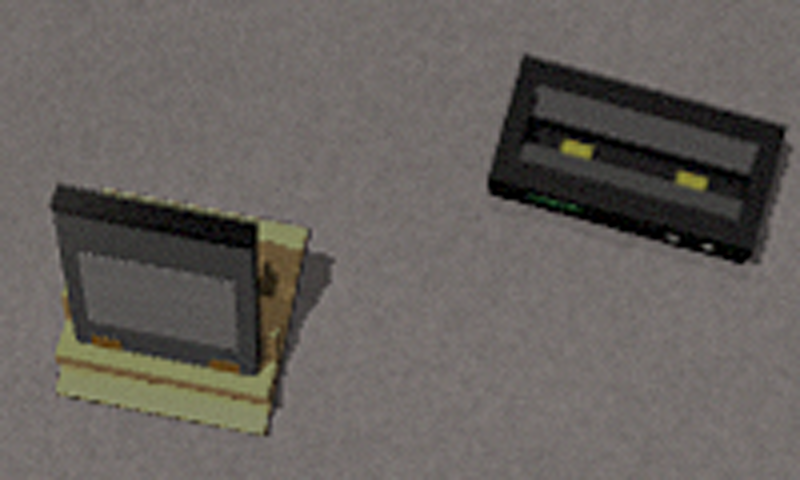

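The wrist view shows the gripper hiding everything on its far side: white dock at (360,135), tall module's foot at (420,290). I'll move past the objects so that the camera sits above them.

Run:
```python
from h import *
import pickle
F=pickle.load(open('F0.pkl','rb'))
for n,p in (('d0',(.68,.09,.26)),('m0',(.63,.24,.27)),('m1',(.66,.32,.27))):
    env.goto(p,[-90,0,0]); env.dwell(.25)
    f=env.grab_frame("wrist"); F[n]=f
    print(n,np.round(f['position'],3),env.read_state()['clock'])
    for th in ("tall_module_center","dock_seat"):
        for r in env.search_frame(f,th)[:3]:
            print('  ',th,np.round(r['xyz'],3),round(r['score'],2),np.round(proj(f,r['xyz'])[0]))
pickle.dump(F,open('F0.pkl','wb'))
a=F['d0']['image'];b=F['m1']['image'];c=F['m0']['image']
rs=lambda im,s:cv2.resize(im,None,fx=s,fy=s,interpolation=cv2.INTER_CUBIC)
cv2.imwrite('pics/d0.png',rs(a[:320],1.25)); cv2.imwrite('pics/m0.png',rs(c[:320],1.25))
```

```text
d0 [0.599 0.091 0.422] 7.4417
   tall_module_center [0.55  0.267 0.129] 0.85 [543.  75.]
   tall_module_center [0.601 0.029 0.049] 0.51 [262. 142.]
   dock_seat [0.606 0.034 0.051] 0.62 [266. 146.]
m0 [0.55  0.239 0.432] 8.5167
   tall_module_center [0.54  0.277 0.108] 0.97 [361. 129.]
   tall_module_center [0.431 0.485 0.011] 0.62 [545.  25.]
   dock_seat [0.605 0.038 0.046] 0.9 [144. 191.]
m1 [0.58  0.319 0.432] 9.35
   tall_module_center [0.455 0.49  0.012] 0.91 [477.  20.]
   tall_module_center [0.544 0.278 0.114] 0.61 [272.  97.]
   dock_seat [0.606 0.035 0.047] 0.85 [ 66. 165.]
```

View pics/d0.png

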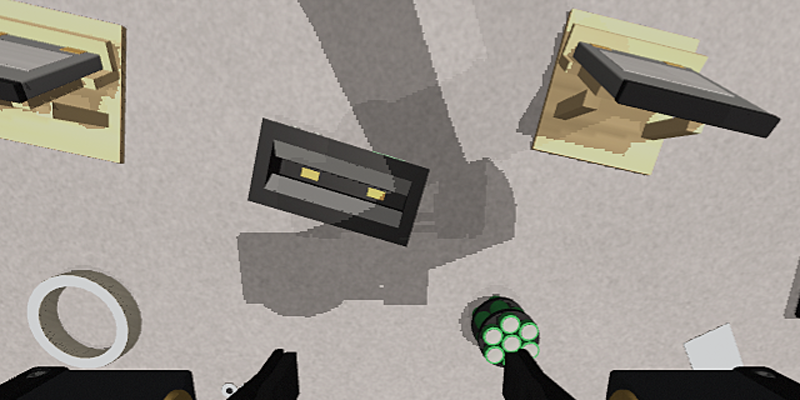

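View pics/m0.png

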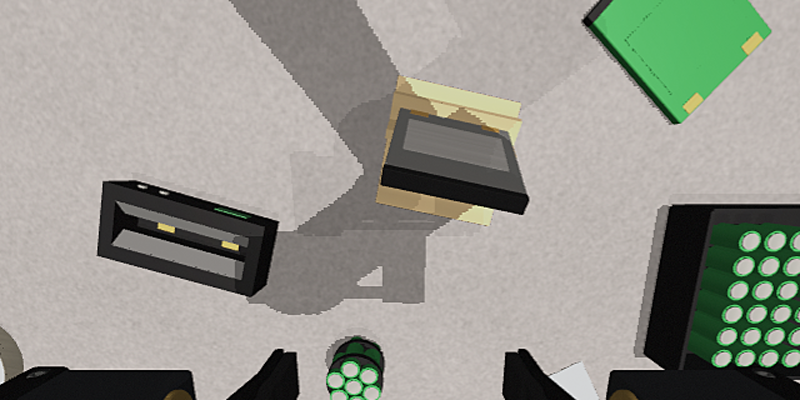

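The wrist views show the dock rim corners in d0 at (263,119), (429,170), (407,246) and (249,200). In m0 the module's far top edge runs from (382,185) to (527,213). Next I'll fit both poses to these corners.

```bash
cat > fit.py <<'E'
from h import *
import pickle
from scipy.optimize import least_squares
F=pickle.load(open('F0.pkl','rb'))
W=lambda u,v:(u/1.25,v/1.25)
T=lambda u,v:(u/4+215-.4,v/4+165-.4)
X,Y=.0345,.072
D=[('d0',(-X,-Y,.038),W(263,119)),('d0',(-X,Y,.038),W(429,170)),('d0',(X,Y,.038),W(407,246)),('d0',(X,-Y,.038),W(249,200)),
('m0',(X,-Y,.038),W(97,255)),('m0',(X,Y,.038),W(248,296)),('top',(X,Y,.038),T(525,55)),('top',(X,-Y,.038),T(783,127))]
def dock(p,q): return np.array([p[0],p[1],p[3]])+Ro.from_euler('z',p[2],degrees=True).apply(q)
M=[('m0',(.006,-.05,.13),W(382,185)),('m0',(.006,.05,.13),W(527,213)),('m0',(-.006,-.05,0),W(401,108)),('m0',(-.006,.05,0),W(509,132)),
('d0',(.006,-.05,.13),W(616,103)),('d0',(.006,.05,.13),W(767,137)),('d0',(-.006,.05,.13),W(780,118)),
('top',(.006,.05,.13),T(57,185)),('top',(.006,-.05,.13),T(257,222)),('top',(-.006,.05,0),T(78,340)),('top',(-.006,-.05,0),T(258,374))]
def modR(yaw,lean): return RM([0,lean,yaw])
def mod(p,q): return np.array([p[0],p[1],p[3]])+modR(p[2],p[4])@np.array(q)
def res(p,fn,obs): return np.concatenate([proj(F[n],fn(p,q))[0]-uv for n,q,uv in obs])
if __name__=='__main__':
    for nm,fn,obs,p0 in (('dock',dock,D,[.605,.036,-13,.01]),('mod',mod,M,[.5,.28,-10,.022,25])):
        s=least_squares(res,p0,args=(fn,obs),loss='soft_l1',x_scale=[.01,.01,1,.01,1][:len(p0)])
        print(nm,np.round(s.x,4)); print(np.round(res(s.x,fn,obs).reshape(-1,2),1).tolist())
        k=len(p0); fx=p0[3:]
        s2=least_squares(lambda p:res(list(p)+fx,fn,obs),p0[:3],loss='soft_l1',x_scale=[.01,.01,1]); print(' fixed z/lean',np.round(s2.x,4)); print(np.round(s2.fun.reshape(-1,2),1).tolist())
        np.save(nm+'.npy',s2.x)
    d=np.load('dock.npy');m=np.load('mod.npy')
    for n in ('d0','m0','m1','top','side'):
        im=cv2.resize(F[n]['image'],None,fx=2,fy=2,interpolation=cv2.INTER_CUBIC)
        def line(P,c): cv2.polylines(im,[np.int32(np.round((proj(F[n],P)*2+.5)*16))],True,c,1,cv2.LINE_AA,4)
        for x,y,z in((X,Y,.038),(.0205,.06,.038),(.0075,.06,.022)): line(np.array([dock([*d,.01],(a*x,b*y,z)) for a,b in((1,1),(1,-1),(-1,-1),(-1,1))]),(0,0,255))
        for x in(.006,-.006): line(np.array([mod([*m,.022,25],(x,b*.05,z)) for b,z in((1,0),(1,.13),(-1,.13),(-1,0))]),(0,255,255))
        cv2.imwrite(f'pics/ov_{n}.png',im)
    g=cv2.imread
    a=g('pics/ov_d0.png')[150:420,380:780]; b=g('pics/ov_m0.png')[110:380,560:960]
    c=g('pics/ov_side.png')[370:670,450:850]; e=g('pics/ov_top.png')[330:570,430:830]
    e=cv2.copyMakeBorder(e,0,60,0,0,cv2.BORDER_CONSTANT)
    cv2.imwrite('pics/ov.png',np.vstack([np.hstack([a,b]),np.hstack([c,e])]))
E
python3 fit.py
```

```text
dock [ 6.07600e-01  3.74000e-02 -1.62431e+01  7.00000e-03]
[[-0.1, -0.9], [0.1, -0.6], [-0.7, 0.4], [-1.0, 0.2], [0.7, 0.1], [2.7, 0.5], [-0.6, -0.2], [1.0, -0.2]]
 fixed z/lean [  0.6073   0.0381 -16.233 ]
[[-0.4, -1.6], [1.0, -0.9], [-0.0, 0.6], [-1.3, 0.1], [-0.5, 0.4], [2.5, 0.9], [-0.9, -0.4], [0.8, -0.3]]
mod [ 5.08400e-01  2.87400e-01 -1.11926e+01  1.85000e-02  2.42186e+01]
[[0.1, -0.3], [-2.3, 0.4], [-0.6, 0.6], [-0.5, -0.1], [1.1, 0.3], [-0.6, 0.1], [0.5, -0.1], [-0.5, 0.2], [-0.4, 0.3], [-0.9, 0.5], [-0.3, 0.7]]
 fixed z/lean [  0.5073   0.2866 -11.3185]
[[-1.4, 0.2], [-2.9, 1.3], [-1.3, -1.1], [-0.3, -1.4], [1.2, 0.2], [0.4, 0.5], [1.9, 0.3], [-0.2, -0.3], [0.0, -0.1], [-0.9, 0.7], [-0.2, 1.1]]
```

View pics/ov.png

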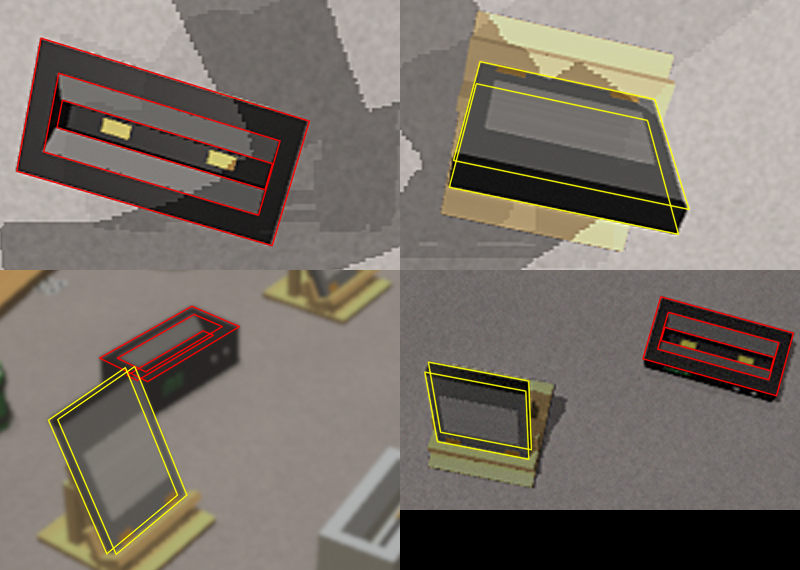

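The overlays agree to about 1–2 px, and the free-height fits agree with the text. Next: grasp and draw out.

```bash
cat >> h.py <<'E'
DOCK=np.array([.6075,.0378,.010]); DYAW=-16.2
MF=np.array([.508,.287,.021]); MYAW=-11.25
G=.095
def pose(foot,yaw,lean,s,g=G):
    R=RM([0,lean,yaw]); z=s*R[:,0]; y=-R[:,2]
    T=np.c_[np.cross(y,z),y,z]
    return foot+R[:,2]*(g-.019), Ro.from_matrix(T).as_euler('xyz',degrees=True)
def dfoot(dx,dz,dy=0): return DOCK+Ro.from_euler('z',DYAW,degrees=True).apply([dx,dy,dz])
def st(t=''):
    s=env.read_state(); print(t,round(s['clock'],2),np.round(s['position'],4),np.round(s['tool_rot'],1),'F',np.round(s['force'],1),'M',np.round(s['wrist_torque'],2),'op',round(s['opening'],3)); return s
E
python3 - <<'E'
from h import *
up=RM([0,25,MYAW])[:,2]
best=None
for s in(1,-1):
    js=[env.inverse_kinematics(*pose(*a,s)) for a in((MF+.12*up,MYAW,25),(MF,MYAW,25),(dfoot(0,.06),DYAW,25),(dfoot(0,.026),DYAW,0),(dfoot(0,0),DYAW,0))]
    print(s,[None if j is None else np.round(j).tolist() for j in js])
    if best is None and all(j is not None for j in js): best=s
print('use',best); open('s.txt','w').write(str(best))
s=best
env.goto(*pose(MF+.11*up,MYAW,25,s)); env.gripper_to(.6)
st('pre')
hit=env.move_straight(pose(MF,MYAW,25,s)[0],rate=.12,force_limit=8); st('at %s'%hit)
if not hit:
    env.gripper_to(0,30); st('grip')
E
```

```text
1 [[31.0, 37.0, 24.0, -16.0, -96.0, 139.0], [33.0, 38.0, 10.0, -17.0, -81.0, 141.0], [11.0, 40.0, 19.0, -11.0, -92.0, 154.0], [19.0, 26.0, -10.0, 0.0, -54.0, 145.0], [19.0, 28.0, -12.0, 0.0, -50.0, 145.0]]
-1 [[31.0, 37.0, 24.0, -16.0, -96.0, -41.0], [33.0, 38.0, 10.0, -17.0, -81.0, -39.0], [11.0, 40.0, 19.0, -11.0, -92.0, -26.0], [19.0, 26.0, -10.0, 0.0, -54.0, -35.0], [19.0, 28.0, -12.0, 0.0, -50.0, -35.0]]
use 1
pre 14.19 [0.5851 0.2717 0.1896] [-115.    -0.  -101.3] F [-0.3 -0.5 -0.1] M [-0.25 -0.83 -0.01] op 0.601
at False 15.26 [0.5403 0.2809 0.0906] [-1.149e+02  1.000e-01 -1.012e+02] F [ 0.7 -0.3 -0.2] M [-0.29 -0.79  0.  ] op 0.602
grip 16.02 [0.5386 0.2809 0.0903] [-115.1   -0.  -101.2] F [-2.6  0.8  3.6] M [-0.04  0.51 -0.13] op 0.138
```

Run:
```python
from h import *
s=int(open('s.txt').read())
up=RM([0,25,MYAW])[:,2]
p=np.array(env.read_state()['position'])
env.move_straight(p+.115*up,rate=.15); st('out')
env.move_straight(*pose(dfoot(0,.075),DYAW,25,s),rate=.2); env.dwell(.2); st('over dock')
for n in('top','side','wrist'):
    f=env.grab_frame(n); cv2.imwrite(f'pics/h_{n}.png',f['image'])
    d=f['image'].copy()
    foot=dfoot(0,.075); R=RM([0,25,DYAW])
    big=cv2.resize(d,None,fx=3,fy=3,interpolation=cv2.INTER_CUBIC)
    for x in(.006,-.006):
        P=np.array([foot+R@[x,b*.05,z] for b,z in((1,0),(1,.13),(-1,.13),(-1,0))])
        uv=proj(f,P); cv2.polylines(big,[np.int32(uv*3+1)],True,(0,255,255),1,cv2.LINE_AA)
    for x,y,z in((.0345,.072,.038),(.0205,.06,.038),(.0075,.06,.022)):
        cv2.polylines(big,[np.int32(proj(f,np.array([dfoot(a*x,z,b*y) for a,b in((1,1),(1,-1),(-1,-1),(-1,1))]))*3+1)],True,(0,0,255),1,cv2.LINE_AA)
    if n=='wrist': cv2.imwrite('pics/hw.png',cv2.resize(big,(800,600),interpolation=cv2.INTER_AREA))
    else:
        c=np.int32(proj(f,foot+R@[0,0,.04])[0]*3); globals()[n]=big[max(c[1]-270,0):c[1]+270,max(c[0]-200,0):c[0]+200]
h=min(top.shape[0],side.shape[0]); cv2.imwrite('pics/h2.png',np.hstack([top[:h],side[:h]]))
```

```text
out 16.93 [0.5858 0.2712 0.1931] [-1.151e+02 -1.000e-01 -1.013e+02] F [-0.5  0.7 -3.6] M [-0.43 -1.25 -0.02] op 0.14
over dock 18.54 [0.6383 0.0298 0.1541] [-115.     0.  -106.1] F [-0.3 -0.1 -2.6] M [-0.52 -1.24 -0.  ] op 0.137
```

View pics/h2.png

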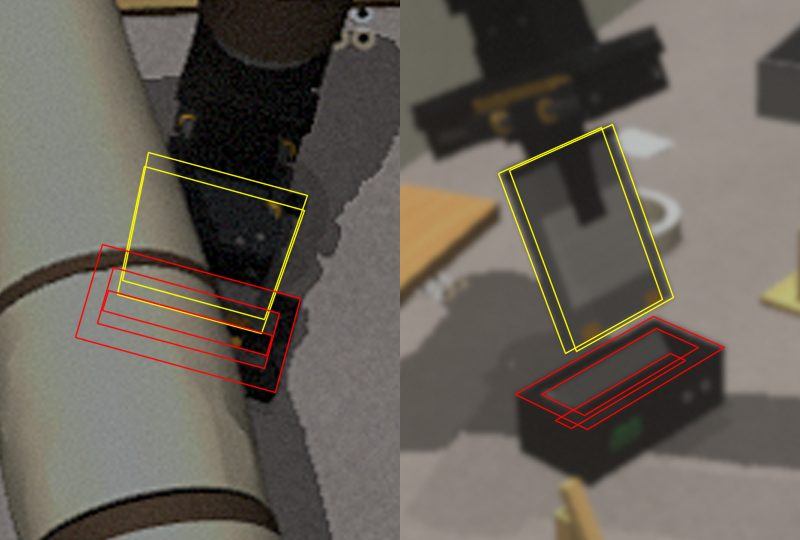

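View pics/hw.png

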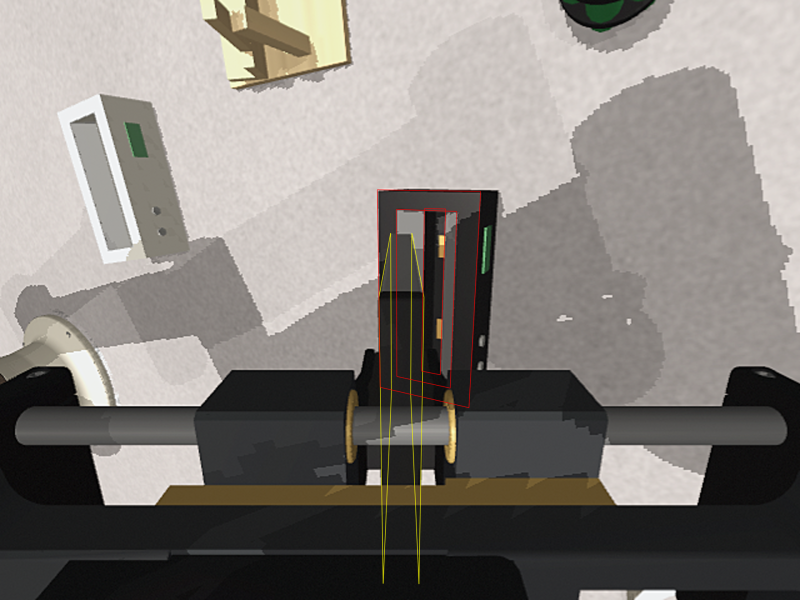

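The held module matches its model to about 1 px: side foot edge (566,352)–(673,297), wrist edge columns 390–412. The dock outline matches as well. Next: enter leaning, then straighten.

Run:
```python
from h import *
s=int(open('s.txt').read())
print(env.move_straight(*pose(dfoot(0,.029),DYAW,25,s),rate=.06,force_limit=8)); st('in mouth')
for l in(12.5,0):
    print(env.move_straight(*pose(dfoot(0,.028),DYAW,l,s),rate=.05,force_limit=10)); st('lean %g'%l)
env.dwell(.2); st()
f=env.grab_frame('wrist'); b=cv2.resize(f['image'],None,fx=2,fy=2,interpolation=cv2.INTER_CUBIC)
for x,y,z in((.0345,.072,.038),(.0205,.06,.038),(.0075,.06,.022)):
    cv2.polylines(b,[np.int32(proj(f,np.array([dfoot(a*x,z,c*y) for a,c in((1,1),(1,-1),(-1,-1),(-1,1))]))*2+1)],True,(0,0,255),1,cv2.LINE_AA)
cv2.imwrite('pics/up.png',b[200:800,240:1040])
```

```text
False
in mouth 19.61 [0.6387 0.0288 0.1083] [-114.9    0.  -106.2] F [ 0.2 -0.4 -4.2] M [-0.48 -1.21 -0.04] op 0.138
False
lean 12.5 20.08 [0.6233 0.0335 0.1136] [-1.024e+02  1.000e-01 -1.062e+02] F [ 0.5 -0.1 -3.7] M [-0.32 -0.67  0.04] op 0.135
False
lean 0 20.57 [0.608  0.0378 0.114 ] [ -90.    -0.  -106.2] F [ 0.5 -0.1 -3.4] M [-0.14 -0.02  0.01] op 0.135
 20.77 [0.6086 0.0376 0.1135] [ -90.    -0.  -106.3] F [ 0.3  0.4 -4. ] M [-0.13  0.04  0.02] op 0.133
```

View pics/up.png

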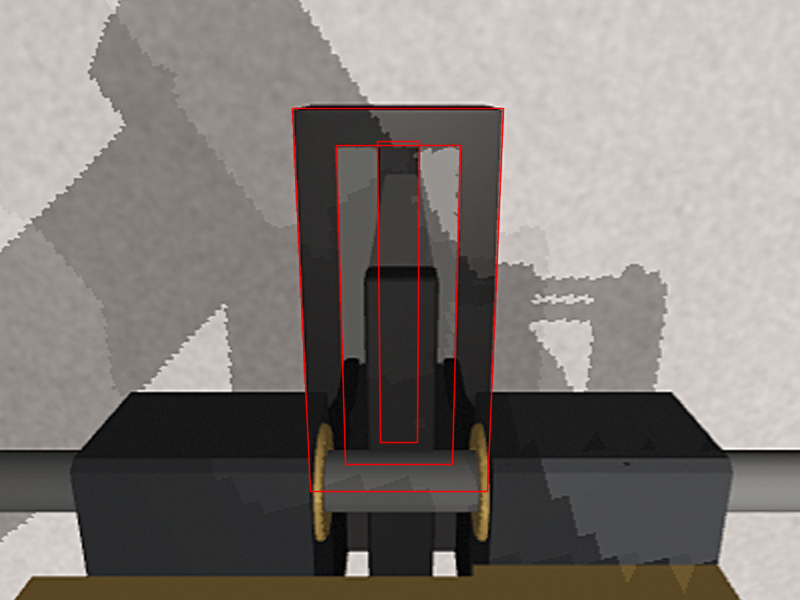

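The upright module sits centred over the throat: foot edge at columns 382–420, throat 377–419. There are about 10 mm to spare at the slot end. Lowering.

Run:
```python
from h import *
s=int(open('s.txt').read())
p,r=pose(dfoot(0,-.004),DYAW,0,s)
print(env.move_straight(p,rate=.03,force_limit=8)); q=st('low'); print('foot dz',q['position'][2]-(G-.019)-.010)
```

```text
True
low 21.71 [0.6075 0.0378 0.0853] [-9.000e+01 -1.000e-01 -1.062e+02] F [0.5 0.2 4.1] M [-0.13  0.3  -0.04] op 0.135
foot dz -0.0006828256676149943
```

Floor contact is at −0.7 mm from nominal, well below the throat at +22 mm, so the module is home. Release and retreat.

Run:
```python
from h import *
env.gripper_to(.45); st('open')
p=np.array(env.read_state()['position'])
env.move_straight(p+[0,0,.15],rate=.15); st('up')
env.goto(np.array([.45,-.12,.30]),env.read_state()['tool_rot']); env.dwell(.3); st('away')
ims=[]
for n in('side','top'):
    f=env.grab_frame(n)
    for th in('tall_module_center','short_module_center'): print(n,th,[(np.round(r['xyz'],3).tolist(),round(r['score'],2)) for r in env.search_frame(f,th)[:3]])
    b=cv2.resize(f['image'],None,fx=3,fy=3,interpolation=cv2.INTER_CUBIC); R=RM([0,0,DYAW])
    for x in(.006,-.006): cv2.polylines(b,[np.int32(proj(f,np.array([dfoot(0,0)+R@[x,c*.05,z] for c,z in((1,.038),(1,.13),(-1,.13),(-1,.038))]))*3+1)],True,(0,255,255),1,cv2.LINE_AA)
    c=np.int32(proj(f,dfoot(0,.07))[0]*3); ims.append(b[c[1]-220:c[1]+220,c[0]-200:c[0]+200])
cv2.imwrite('pics/fin.png',np.hstack(ims))
```

```text
open 22.48 [0.6058 0.0376 0.0833] [-9.020e+01 -1.000e-01 -1.062e+02] F [ 0.3  0.3 -0.4] M [-0.2   0.03 -0.02] op 0.447
up 23.63 [0.6052 0.0375 0.2321] [ -90.4   -0.2 -106.2] F [ 0.2 -0.2 -0.6] M [-0.14  0.03 -0.08] op 0.445
away 24.86 [ 0.4506 -0.1195  0.2993] [ -90.4   -0.2 -106.2] F [ 0.8 -0.7  0.9] M [-0.09  0.03  0.04] op 0.452
side tall_module_center [([0.602, 0.044, 0.097], 0.93), ([0.422, 0.488, 0.012], 0.86)]
side short_module_center [([0.515, -0.206, 0.071], 0.86)]
top tall_module_center [([0.423, 0.478, 0.012], 0.92), ([0.603, 0.034, 0.116], 0.85)]
top short_module_center []
```

View pics/fin.png

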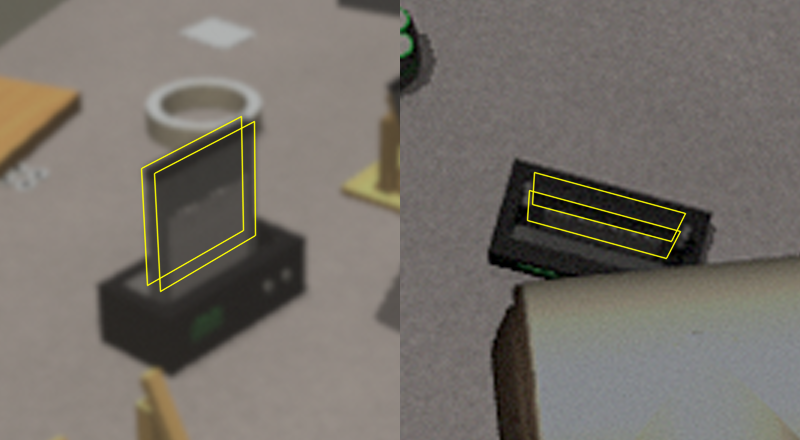

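The module stands upright in the dock. In the side view its outline (142,168)–(255,235) matches the fully home model to about a pixel. Handing in.

```bash
python3 -c "
from h import *
env.close_job(); print('done')"
```

```text
the job is handed in; nothing more can be done
done
```

The tall module is standing upright and released in the black dock's slot, and I handed the job in at about 25 s of the 42 s allowed. I pinched it in the left stand with the gripper leaning 25° and drew it out along its slant. I then brought its lower edge about 9 mm into the flared mouth while still leaning, straightened it and lowered it.

- **Fully home:** the force stop came 0.7 mm below the nominal floor height. The last side picture matches the fully home model to about 1 px. The top view of the dock was partly hidden by the arm.
- **Forces:** forces read between moves stayed under about 5 N, and only the lowering stopped on its force limit (8 N), at the floor.
- **Bystanders:** the short module was found where it started in the last side picture. It was not reported in the last top picture, probably because the arm was in the way. I did not re-measure the tape roll or the cell bundle. The tape roll shows standing normally in the last side picture, and no motion went near either.
- **Disagreements:** the camera fits differed from the text's heights by 3 to 3.5 mm for the dock and module, and by 0.8° for the lean. That is about the calibration's accuracy and did not affect the fit.

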